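Open the twine jar

TASK

Lift the reel of twine straight up off the tab on the jar's lid and set it down flat on the blue plate. Then take the lid by its tab and unscrew it anticlockwise while the holder braces the jar; stop turning when the thread lets go, lift the lid off and finish still holding it level about 3 cm above the jar's mouth. Leave the jar seated in its holder and the things standing around undisturbed.

Things in the scene. Friction and masses are not known exactly. Their poses are not given: they have to be found in the camera images.
- reel_mid (a point): Reel of tan twine wound on a card core, a ring 57 mm in outer diameter, 34 mm bore, 32 mm high, 70 g; it lies flat on the jar's lid with the lid's tab standing loosely in its bore (about 3 mm play all round). This point is on its axis, half-way up; z is the axis. It must rise 40 mm to clear the tab.
- plate: Dark blue dinner plate, 240 mm across, fixed to the worktop. Origin at the centre of its underside; the nearly flat middle, where the reel goes, is about 140 mm across and 8 mm above the origin.
- lid_tab (a point): Centre of the flat upright tab of dark wood on the round brown wooden lid, 18 mm above the lid's top face. Tab: 24 mm long (frame x), 14 mm thick (y), 36 mm high (z up); the same after half a turn. Pinch it across its 14 mm. Lid 68 mm across, 25 mm high, 110 g.
- lid_edge (a point): Centre of the lid's lower edge, same axes as lid_tab, 43 mm below it; 14 mm below the jar's rim when screwed down. A springy gasket on the rim presses the lid up with 4 to 5 N, so it takes 0.1 to 0.3 N m to turn at first, then ever less. Pulling up while the thread still holds lifts the jar.
- mouth (a point): Centre of the rim of the jar's mouth, jar's axes. The lid sits on a two-start right-hand thread, tight at a yaw (about z, relative to this frame) of 0 +- 0.15 rad. Turned anticlockwise seen from above it climbs 1.3 mm per rad and comes free at about 2.0 rad (115 degrees); from 2.1 to 2.7 rad it lifts straight off, beyond that it catches again (so stop there).
- jar: Blue square stoneware jar, 72 mm square, rim 92 mm above its foot, 0.95 kg; origin at the centre of its foot. It stands in the square well of a pale wooden holder (95 mm square, 36 mm high, fixed to the worktop) that keeps it from turning, with 1.5 mm play on each side.
- lemon_near: Lemon, 71 mm, lying on the worktop: leave alone. Origin under its centre.
- garlic_bulb: Garlic bulb, 56 mm: leave alone. Origin under its centre.
- dotted_mug: White mug with grey dots, 91 mm high: leave alone. Origin under its centre.
- small_tin: Low tin, 86 mm across, 40 mm high: leave alone. Origin under its centre.
Things that resemble listed ones, but are neither listed nor needed, are in the scene too. Leave any red look-alike of the part that bears lid_tab alone.

How it is judged (in metres and radians):
On the way, in this order (a step that is already met when the one before it is completed fails the run):
1. the reel lies flat on the plate, let go, the lid still screwed down (horizontal distance between reel_mid and plate below 0.07 m and height (world z) of reel_mid below 0.035 m and angle between reel_mid's own z axis and vertical below 0.25 rad and contact force between reel and the fingers below 0.05 N and linear speed of reel below 0.03 m/s and z of lid_edge in the frame of mouth below -0.008 m), for 0.2 s.
2. the lid is off the thread (z of lid_edge in the frame of mouth above 0 m and horizontal distance between lid_edge and mouth below 0.02 m), for 0.1 s.
At the end, for the whole second after the job is handed in: Fingers hold lid still, level (0.2 rad), its edge 12 to 60 mm above the rim, within 25 mm of the mouth's axis, clear of the jar, not turned on to the next thread start (half a turn, within 0.2 rad); jar upright within 10 mm of its start; reel flat and still on the plate, within 70 mm of its centre (z of lid_edge in the frame of mouth between 0.012 and 0.06 m and horizontal distance between lid_edge and mouth below 0.025 m and angle between lid_tab's own z axis and vertical below 0.2 rad and contact force between lid and the fingers above 1 N and contact force between lid and jar below 0.1 N and linear speed of each of lid, reel below 0.03 m/s and angle between the x axis of lid_tab and the x axis of mouth, either way round above 0.2 rad and distance of jar from where it was at the start of the episode below 0.01 m and angle between jar's own z axis and vertical below 0.06 rad and horizontal distance between reel_mid and plate below 0.07 m and height (world z) of reel_mid below 0.035 m and angle between reel_mid's own z axis and vertical below 0.25 rad); the arm keeps its last pose, push and grip.
It fails at once if the jar is lifted or torn out of its seat (moved over 15 mm) (distance of jar from where it was at the start of the episode above 0.015 m).
It fails at once if the reel is dropped or thrown (over 0.8 m/s) (linear speed of reel above 0.8 m/s).
It fails at once if the lemon, garlic, mug or tin is moved over 25 mm (distance of any of lemon_near, garlic_bulb, dotted_mug, small_tin from where it was at the start of the episode above 0.025 m).
It also fails if it takes over 72 s, if anything falls off the work surface, if the arm or the gripper's body presses on something with over 40 N, if the wrist force passes 120 N, or if a joint passes its speed limit or range.

ROBOT

A 7-joint arm with a two-finger parallel gripper is mounted at the origin on a cart in front of the work surface, level with it; the furniture and walls round the work are solid. World frame = base frame: x ahead of the robot, y to its left, z up, the work surface at z = 0. Lengths are in m, angles in degrees, forces in N, time in s.
With the tool pointing down it reaches from about 0.4 to 0.9 m from the base axis. Payload 5.5 kg.
Tool frame: the origin (TCP) lies midway between the tips of the shut fingers; the grasp point (between the pads) lies 19 mm behind it (robot.grasp_offset is the distance from the TCP to the grasp point, in m); z points along the fingers, y is the line along which they close (so a half turn about z gives the same grasp; the last joint's range is limited). The gripper opens to 92 mm and grips with 3 to 60 N. Pads are 19 mm wide; open, the fingers measure 130 mm over their backs; the gripper's body (75 mm by 190 mm) begins 47 mm behind the grasp point.
Start: joints at [-53.732, 28.699, -24.465, 88.831, 12.651, 65.22, -12.049], TCP at [0.235, 0.606, 0.227] pointing down, gripper open.
Joint ranges: [-164.97, 164.97], [-17.58, 116.51], [-87.97, 89.64], [11.32, 138.91], [-80.73, 260.73], [10.89, 115.49], [-147.41, 147.41]. Speed limits (degrees/s): [147.25, 147.25, 180, 180, 180, 180, 180].

INTERFACE

Orientations are given as [roll, pitch, yaw] about the fixed x, y, z axes, in that order (R = Rz(yaw) Ry(pitch) Rx(roll)).
In Python, from rig import robot, ik, eyes gives the robot as it stands. Calls block until the motion is done:
- robot.goto(position, orientation): joint-space move of the TCP to a pose.
- robot.move_l(position, v=0.15, rot=None, f_stop=None): straight line of the TCP; rot=None keeps the orientation; v is the mean speed in m/s. With f_stop (N) it stops when the force on the tool has changed by that much, and returns True; else False.
- robot.goto_joints(angles): joint-space move.
- robot.move_gripper(opening, force=None): finger opening in m; force is the grip in N (None keeps the last); returns when the fingers have stopped.
- robot.sleep(seconds).
- ik(position, orientation): joint angles nearest the present ones, or None.
- robot.sense(): the state.
- eyes.get_image(name): name is "side" or "top"; returns the picture (480x640x3 uint8, red, green, blue); there is no depth.
- eyes.get_calibration(name): a dict with "intrinsics" (3x3 intrinsics, pixels), "xyz" and "rotation" of the camera in the world. Camera axes: x right, y down, z forward; pixel columns grow to the right and rows downward; lengths in m; the calibration is good to about 2 mm. A picture is of the moment at which its call begins. get_calibration takes no time and is no camera call.
A pose or a line that the arm cannot do raises robot.MotionError and nothing moves.
- robot.sign_off(): hands the job in; it is judged then, once.
Trained networks look in the newest picture that a camera, given by its name, has taken for a name from the list of things; names that differ only in an ending like _2 or _b are one class to them, and where a whole thing is asked for, a point or a joint stands for the part that bears it (a point fixed in the world has none). Each returns a list of dicts, best first, with "p" (0 to 1); they miss things now and then, are a little off and sometimes report something else, mostly with a low value. They report only what shows in the picture. A call takes as long as a camera call. They do not tell look-alikes from the thing itself.
- eyes.masks_of(camera, name): "mask" (480x640 bool, what is visible of it) and "location" ([column, row] in pixels, amid what is visible of it).
- eyes.spot_point(camera, name): "location" ([column, row] in pixels: a listed point, or the origin of a listed thing).
The state is a dict: "time_s": time; "qpos": joint angles; "joint_velocities": joint speeds; "tau": joint torques, N m; "tcp_pos": TCP position; "tool_rot": TCP orientation; "contact_force": force on the tool from outside, world axes, zero at the start; "wrist_torque": the same for the moment, N m; "gripper_width": finger opening in m; "grasp_force": force on a finger pad.
Only numpy, scipy, OpenCV 4.12 (cv2) and the standard library are available. Lean on these libraries where they do the work, as an engineer would, in place of code of your own. Each camera call takes 0.05 s, during which the arm holds its last target. There are 200 camera calls.

## Working session

There is one attempt and no reset: what is moved stays moved. The work goes in short steps, each a Python script; the robot and the scene stay as the last script left them, time stands still between calls to the robot, and variables do not carry over. Pictures are saved under pics/ and viewed, at most 10 in all, crops included, and the job is handed in when it is done.

```bash
mkdir -p pics; cat > h.py <<'E'
import numpy as np, cv2
from rig import robot, ik, eyes
def save(cam,name):
    im=eyes.get_image(cam); cv2.imwrite(f'pics/{name}.png',cv2.cvtColor(im,cv2.COLOR_RGB2BGR)); return im
def ray(cam,px):
    c=eyes.get_calibration(cam); K=np.array(c['intrinsics']); R=np.array(c['rotation'])
    d=R@np.linalg.solve(K,[px[0],px[1],1]); return np.array(c['xyz']),d/np.linalg.norm(d)
def at_z(cam,px,z):
    o,d=ray(cam,px); return o+d*(z-o[2])/d[2]
def tri(p1,p2):
    o1,d1=ray('side',p1);o2,d2=ray('top',p2)
    t=np.linalg.lstsq(np.c_[d1,-d2],o2-o1,rcond=None)[0]
    a,b=o1+t[0]*d1,o2+t[1]*d2
    return (a+b)/2,np.linalg.norm(a-b)
def proj(cam,P):
    c=eyes.get_calibration(cam); q=np.array(c['intrinsics'])@np.array(c['rotation']).T@(np.array(P)-c['xyz']); return q[:2]/q[2]
E
python3 - <<'E'
from h import *
np.set_printoptions(precision=3,suppress=True)
a=save('side','s0');b=save('top','t0')
for c in('side','top'): print(c,eyes.get_calibration(c))
for n in ['reel_mid','plate','lid_tab','lid_edge','mouth','jar','lemon_near','garlic_bulb','dotted_mug','small_tin']:
    for c in('side','top'):
        print(n,c,[(np.round(r['location'],1).tolist(),round(r['p'],2)) for r in eyes.spot_point(c,n)])
print(robot.sense())
E
```

```text
side {'intrinsics': array([[537.774,   0.   , 321.368],
       [  0.   , 537.774, 238.342],
       [  0.   ,   0.   ,   1.   ]]), 'xyz': array([0.307, 0.621, 1.29 ]), 'rotation': array([-149.819,    0.106, -162.192])}
top {'intrinsics': array([[620.843,   0.   , 314.3  ],
       [  0.   , 620.843, 242.001],
       [  0.   ,   0.   ,   1.   ]]), 'xyz': array([-0.477, -0.534,  1.524]), 'rotation': array([-141.472,    0.951,  -64.957])}
reel_mid side [([309.8, 310.7], 0.66)]
reel_mid top [([244.4, 227.2], 0.59)]
plate side [([366.6, 204.6], 0.87), ([307.4, 312.3], 0.68)]
plate top [([373.0, 306.5], 0.9)]
lid_tab side [([309.5, 312.6], 0.74), ([289.2, 379.3], 0.64)]
lid_tab top [([210.4, 232.2], 0.69), ([244.5, 222.1], 0.6)]
lid_edge side [([310.3, 319.0], 0.84), ([288.8, 381.7], 0.8)]
lid_edge top [([211.4, 240.7], 0.65), ([244.9, 232.4], 0.46)]
mouth side [([310.4, 313.7], 0.97), ([347.6, 277.8], 0.33)]
mouth top [([245.8, 231.3], 0.89)]
jar side [([309.7, 330.2], 0.88)]
jar top [([248.2, 231.8], 0.66)]
lemon_near side [([349.1, 274.4], 0.82), ([406.3, 149.0], 0.54)]
lemon_near top [([288.7, 284.2], 0.68)]
garlic_bulb side [([277.0, 261.6], 0.86)]
garlic_bulb top [([241.6, 224.6], 0.52), ([315.0, 234.7], 0.5)]
dotted_mug side [([405.2, 151.4], 0.79)]
dotted_mug top [([436.3, 357.7], 0.61)]
small_tin side [([405.2, 150.2], 0.75), ([210.7, 393.8], 0.73)]
small_tin top [([216.3, 194.6], 0.9)]
{'time_s': 1.1, 'qpos': array([-53.733,  28.701, -24.465,  88.83 ,  12.649,  65.218, -12.051]), 'joint_velocities': array([-0.042, -0.027,  0.008,  0.162,  0.007, -0.092,  0.035]), 'tau': array([  0.   , -56.648,  -5.811, -27.95 ,  -0.066,   0.021,   0.   ]), 'tcp_pos': array([0.235, 0.606, 0.227]), 'tool_rot': array([179.997,  -0.005, 158.811]), 'contact_force': array([-0.061,  1.291,  0.412]), 'wrist_torque': array([-0.024, -0.044, -0.003]), 'grasp_force': 0.0, 'gripper_width': 0.09196263507484392}
```

View pics/s0.png

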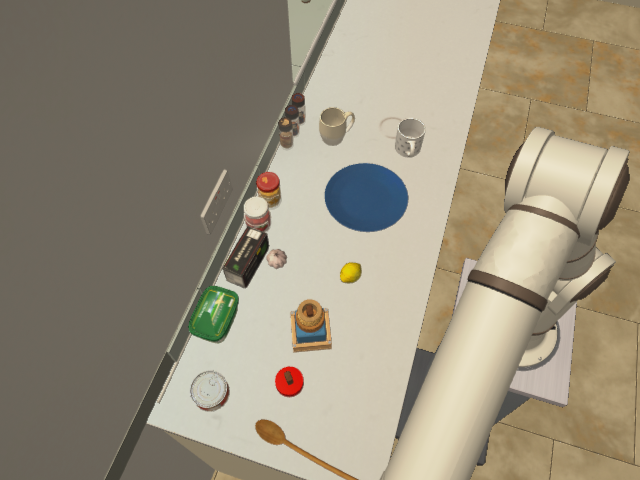

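View pics/t0.png

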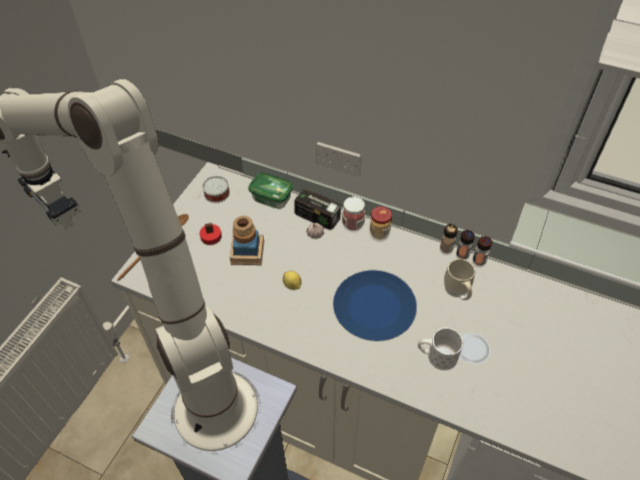

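Side view: the blue jar in its wooden holder, carrying the reel, is at about (310,320), and at (245,235) in the top view. The red lid at side (289,380) and top (210,233) is the look-alike, so I'll leave it. The plate is at side (366,197). I'll confirm with an enlarged crop, which should also give the tab's yaw.

```bash
cat >> h.py <<'E'
from scipy.spatial.transform import Rotation as Ro
_g=eyes.get_calibration
class _E: pass
def cal(c):
    d=dict(_g(c)); d['rotation']=Ro.from_euler('xyz',d['rotation'],degrees=True).as_matrix(); return d
E
sed -i 's/c=eyes.get_calibration(cam)/c=cal(cam)/' h.py
python3 - <<'E'
from h import *
np.set_printoptions(precision=4,suppress=True)
def sp(c,n,i=0):
    L=eyes.spot_point(c,n); return L[i]['location']
ims={c:eyes.get_image(c) for c in('side','top')}
P={'reel_mid':((309.8,310.7),(244.4,227.2)),'plate':((366.6,204.6),(373,306.5)),'lid_tab':((309.5,312.6),(244.5,222.1)),'lid_edge':((310.3,319),(244.9,232.4)),'mouth':((310.4,313.7),(245.8,231.3)),'jar':((309.7,330.2),(248.2,231.8)),'lemon':((349.1,274.4),(288.7,284.2)),'garlic':((277,261.6),(315,234.7)),'mug':((405.2,151.4),(436.3,357.7)),'tin':((210.7,393.8),(216.3,194.6))}
for n,(a,b) in P.items(): print(n,*tri(a,b))
for n in['reel_mid','lid_tab','lid_edge','jar','plate']:
    for c in('side','top'):
        print(n,c,[(np.round(r['location'],1).tolist(),round(r['p'],2),int(r['mask'].sum())) for r in eyes.masks_of(c,n)])
f=lambda im,x,y,r:cv2.resize(im[y-r:y+r,x-r:x+r],(400,400),interpolation=cv2.INTER_CUBIC)
cr=np.hstack([f(ims['side'],311,323,35),f(ims['top'],246,238,35)])
cv2.imwrite('pics/c1.png',cv2.cvtColor(cr,cv2.COLOR_RGB2BGR))
E
```

```text
reel_mid [0.4848 0.1695 0.1265] 0.005077891638177768
plate [ 0.4581 -0.2488 -0.0043] 0.01968678869641379
lid_tab [0.4874 0.1749 0.1383] 0.017465693144489324
lid_edge [0.4848 0.175  0.096 ] 0.012691221480936205
mouth [0.4848 0.1681 0.1071] 0.007218859644356546
jar [0.4928 0.1844 0.0722] 0.04166164396161945
lemon [ 0.431  -0.0012  0.0112] 0.005688538872968697
garlic [0.6337 0.0129 0.0027] 0.007100153931293723
mug [ 0.3892 -0.4707 -0.0091] 0.000638025787870628
tin [ 0.6628  0.3924 -0.0063] 0.005022106428801578
reel_mid side [([312.2, 318.2], 0.68, 424)]
reel_mid top [([242.2, 227.5], 0.85, 295)]
lid_tab side [([307.2, 325.7], 0.6, 298), ([408.5, 133.4], 0.44, 937)]
lid_tab top [([245.9, 235.6], 0.76, 180), ([312.3, 232.1], 0.71, 213), ([211.3, 233.6], 0.69, 406)]
lid_edge side [([288.1, 380.5], 0.67, 694), ([311.2, 323.9], 0.63, 251)]
lid_edge top [([242.4, 235.0], 0.81, 245), ([210.8, 235.8], 0.79, 412)]
jar side [([311.7, 332.5], 0.92, 413)]
jar top [([247.3, 251.6], 0.96, 375)]
plate side [([365.8, 197.7], 0.88, 4480)]
plate top [([372.9, 301.8], 0.64, 4651), ([245.8, 250.7], 0.59, 391)]
```

View pics/c1.png

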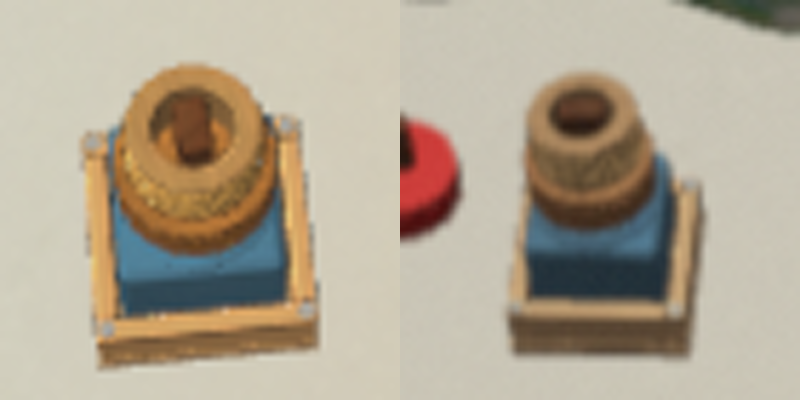

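The crop confirms it: the blue jar in its holder has a brown lid with the reel over a dark tab. The tab's long axis runs roughly along image-vertical in the side view and horizontal in the top view. Next I'll get the axis and yaw from the holder corners.

```bash
python3 - <<'E'
from h import *
np.set_printoptions(precision=4,suppress=True)
k=400/70
S=[(276+x/k,288+y/k) for x,y in[(92,142),(287,125),(308,310),(108,328)]]
T=[(211+(x-400)/k,203+y/k) for x,y in[(690,185),(675,310),(515,310)]]
A=np.array([at_z('side',p,.036) for p in S]);B=np.array([at_z('top',p,.036) for p in T])
print(A,A.mean(0));print(B,(B[0]+B[2])/2)
for Q in(A,B):
  for i in range(len(Q)-1):
    d=Q[i+1]-Q[i];print(np.linalg.norm(d),np.degrees(np.arctan2(d[1],d[0]))%90)
print('sides')
c=A.mean(0)
# reel top-ring centre
for z in(.13,.135,.14): print(z,at_z('side',(276+195/k,288+118/k),z),at_z('top',(211+183/k,203+108/k),z))
m=eyes.masks_of('side','plate')[0]['mask'];m2=max(eyes.masks_of('top','plate'),key=lambda r:r['mask'].sum())['mask']
for c_,mm in(('side',m),('top',m2)):
  e=cv2.fitEllipse(max(cv2.findContours(mm.astype(np.uint8),0,1)[0],key=len));print('plate',e,at_z(c_,e[0],.015))
E
python3 - <<'E'
from h import *
for yaw in range(-180,180,20):
    q=ik([.485,.17,.15],[180,0,yaw]); print(yaw,None if q is None else np.round(q,0))
E
```

```text
[[0.5364 0.155  0.036 ]
 [0.4577 0.1214 0.036 ]
 [0.4238 0.199  0.036 ]
 [0.502  0.2324 0.036 ]] [0.48  0.177 0.036]
[[0.543  0.149  0.036 ]
 [0.4646 0.1162 0.036 ]
 [0.4298 0.1932 0.036 ]] [0.4864 0.1711 0.036 ]
0.08556471741772698 23.109832847832905
0.0847008994066056 23.584653634280457
0.08501575902879206 23.11450575249711
0.08491762811259145 22.726516413631117
0.08454006059204258 24.323650042879194
sides
0.13 [0.4829 0.1674 0.13  ] [0.5011 0.1805 0.13  ]
0.135 [0.4822 0.1693 0.135 ] [0.4976 0.178  0.135 ]
0.14 [0.4814 0.1713 0.14  ] [0.4941 0.1754 0.14  ]
plate ((366.04254150390625, 197.15008544921875), (67.75028991699219, 82.19600677490234), 95.84898376464844) [ 0.4562 -0.2529  0.015 ]
plate ((374.8157043457031, 305.80096435546875), (69.8304214477539, 82.89440155029297), 98.87994384765625) [ 0.4607 -0.2601  0.015 ]
-180 [ -6.  20. -19. 112.   8.  49.  60.]
-160 [ -3.  20. -22. 112.  10.  49.  79.]
-140 [ -0.  21. -26. 112.  12.  50.  97.]
-120 [  3.  21. -30. 112.  14.  50. 115.]
-100 [  7.  22. -35. 112.  16.  51. 133.]
-80 [ 33.  41. -74. 111.  45.  64. 129.]
-60 [ -77.   44.   78.  115.  -49.   64. -128.]
-40 [ -77.   44.   78.  115.  -49.   64. -108.]
-20 [ -35.   19.   16.  113.   -7.   48. -126.]
0 [ -33.   19.   13.  113.   -5.   48. -107.]
20 [-30.  19.   9. 113.  -4.  48. -89.]
40 [-27.  19.   5. 113.  -2.  48. -70.]
60 [-24.  19.   2. 113.  -1.  48. -52.]
80 [-21.  19.  -2. 113.   1.  48. -33.]
100 [-18.  19.  -5. 113.   2.  49. -14.]
120 [-15.  19.  -9. 113.   4.  49.   4.]
140 [-12.  19. -12. 113.   5.  49.  23.]
160 [ -9.  19. -16. 113.   7.  49.  42.]
```

```bash
python3 - <<'E'
from h import *
np.set_printoptions(precision=4,suppress=True)
robot.goto([.484,.173,.26],[180,0,113.3])
robot.move_gripper(0.0,10)
robot.move_l([.484,.173,.19])
s=robot.sense();print(s['time_s'],s['tcp_pos'],s['qpos'],s['contact_force'])
ims={c:eyes.get_image(c) for c in('side','top')}
p={c:proj(c,s['tcp_pos']) for c in ims};print(p)
f=lambda im,x,y,r:cv2.resize(im[y-r:y+r,x-r:x+r],(400,400),interpolation=cv2.INTER_CUBIC)
cr=np.hstack([f(ims['side'],311,313,40),f(ims['top'],246,222,40)])
cv2.imwrite('pics/c2.png',cv2.cvtColor(cr,cv2.COLOR_RGB2BGR))
E
```

```text
5.6667 [0.4843 0.1732 0.1904] [-15.2533  15.7598  -8.6646 110.7304   2.9055  53.6937  -2.0175] [ 0.6578  1.011  -0.0132]
{'side': array([308.1523, 300.1601]), 'top': array([240.1649, 213.0887])}
```

View pics/c2.png

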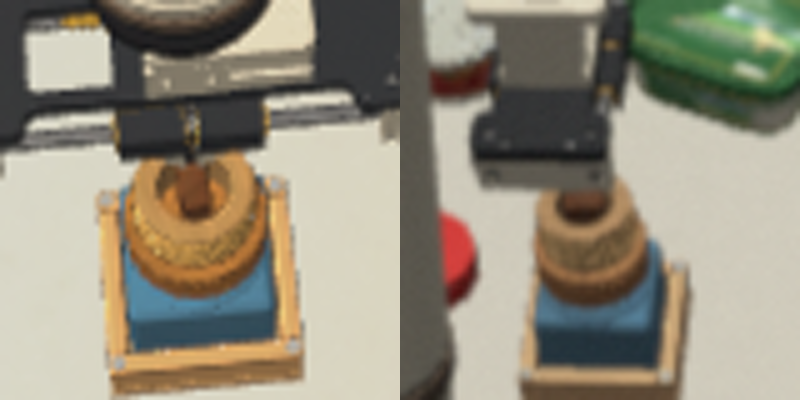

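Side crop: shut fingers over the reel, seam at about x=193, slightly right of the projected TCP. Both the tip and the top view are partly hidden, so I'll find the tab's height by touch and centre on the reel by force.

```bash
python3 - <<'E'
from h import *
np.set_printoptions(precision=4,suppress=True)
h=robot.move_l([.484,.173,.125],v=.03,f_stop=2.5)
s=robot.sense();print(h,s['time_s'],s['tcp_pos'],s['contact_force'],s['wrist_torque'])
z=s['tcp_pos'][2]
robot.move_l([.484,.173,z+.05],v=.15)
robot.move_gripper(.092,3)
s=robot.sense();print(s['time_s'],s['contact_force'],s['wrist_torque'])
E
```

```text
True 7.1083 [0.4839 0.173  0.1483] [0.1904 0.0936 5.3579] [-0.0629 -0.0439  0.0277]
9.05 [-0.416  -0.5825 -0.3286] [-0.0257 -0.0021 -0.0296]
```

```bash
python3 - <<'E'
from h import *
np.set_printoptions(precision=4,suppress=True)
h=robot.move_l([.484,.173,.117],v=.1,f_stop=4)
s=robot.sense();print(h,s['tcp_pos'],s['contact_force'])
f0=s['contact_force']
robot.move_gripper(.05,3)
s=robot.sense();u=Ro.from_euler('xyz',s['tool_rot'],degrees=True).as_matrix()
print(s['time_s'],s['gripper_width'],s['grasp_force'],'toolframe dF',u.T@(s['contact_force']-f0),u[:,1],s['tcp_pos'])
robot.sleep(.3);s=robot.sense();print(s['gripper_width'],s['grasp_force'],u.T@(s['contact_force']-f0),s['wrist_torque'])
E
```

```text
False [0.4845 0.1732 0.1175] [0.3327 0.0612 0.4233]
10.6583 0.05699908630115632 3.0001541040837765 toolframe dF [-0.5037 -0.0834 -0.1573] [ 0.9184  0.3956 -0.0015] [0.484 0.173 0.117]
0.05693067795075317 3.0002108216285706 [ 0.3303 -0.2887  0.5629] [-0.0413 -0.0603 -0.05  ]
```

```bash
python3 - <<'E'
from h import *
np.set_printoptions(precision=4,suppress=True)
robot.move_gripper(.05,10)
robot.move_l([.484,.173,.175],v=.06)
s=robot.sense();print(s['time_s'],s['gripper_width'],s['grasp_force'],s['contact_force'],s['tcp_pos'])
robot.move_l([.484,.173,.22],v=.15)
robot.move_l([.4585,-.2565,.22],v=.25)
s=robot.sense();print(s['time_s'],s['gripper_width'],s['grasp_force'],s['contact_force'],s['qpos'])
robot.move_l([.4585,-.2565,.05],v=.15)
h=robot.move_l([.4585,-.2565,.006],v=.03,f_stop=2)
s=robot.sense();print(h,s['time_s'],s['tcp_pos'],s['contact_force'],s['gripper_width'])
ims=save('side','s1')
E
```

```text
12.2917 0.056703210329750564 9.999631717801094 [-0.2909  0.2679 -0.3111] [0.4837 0.1729 0.1746]
14.6167 0.0566006992135429 9.999681785702705 [ 0.0336  0.1869 -0.2685] [ 18.8955  14.5894   8.4818 108.061   -2.4771  57.6158  51.8417]
True 17.0583 [ 0.4583 -0.2564  0.0111] [-0.1147 -0.8477  3.0443] 0.0565419215540851
```

View pics/s1.png

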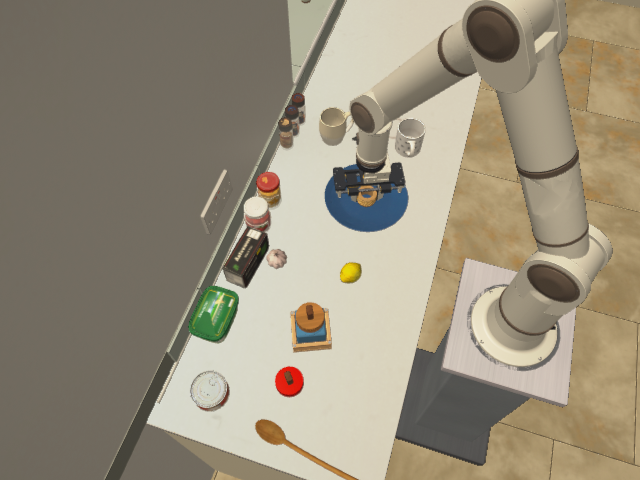

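The reel is at (367,197) in the middle of the plate, and the lid is now bare at (310,315) with its tab at about (310,312). I'll release the reel, back off and measure the tab.

```bash
python3 - <<'E'
from h import *
np.set_printoptions(precision=4,suppress=True)
robot.move_gripper(.07)
robot.sleep(.3)
robot.move_l([.4585,-.2565,.12],v=.1)
ims={c:eyes.get_image(c) for c in('side','top')}
print(robot.sense()['time_s'])
for n in('lid_tab','reel_mid'):
  for c in ims: print(n,c,[(np.round(r['location'],1).tolist(),round(r['p'],2)) for r in eyes.spot_point(c,n)])
f=lambda im,x,y,r:cv2.resize(im[y-r:y+r,x-r:x+r],(400,400),interpolation=cv2.INTER_CUBIC)
cr=np.hstack([f(ims['side'],310,315,20),f(ims['top'],246,232,20)])
# predicted tab top rectangles for yaw guesses, at (.484,.173), z=.149
cv2.imwrite('pics/c3.png',cv2.cvtColor(cr,cv2.COLOR_RGB2BGR))
C=np.array([.484,.173])
for psi in(105,113,121):
  R=np.array([[np.cos(np.radians(psi)),-np.sin(np.radians(psi))],[np.sin(np.radians(psi)),np.cos(np.radians(psi))]])
  for z in(.149,.113):
    for c,(ox,oy) in(('side',(290,295)),('top',(226,212))):
      q=[(proj(c,[*(C+R@v),z])-[ox,oy])*10+([400,0] if c=='top' else [0,0]) for v in np.array([[.012,.007],[.012,-.007],[-.012,-.007],[-.012,.007]])]
      print(psi,z,c,np.round(q).astype(int).tolist())
E
```

```text
19.2333
lid_tab side [([290.7, 381.2], 0.84), ([307.8, 313.2], 0.64)]
lid_tab top [([242.7, 223.9], 0.58)]
reel_mid side [([364.8, 196.1], 0.88)]
reel_mid top [([375.7, 302.0], 0.75), ([437.4, 356.4], 0.48)]
105 0.149 side [[215, 175], [153, 172], [160, 75], [221, 77]]
105 0.149 top [[511, 119], [523, 83], [603, 93], [591, 129]]
105 0.113 side [[218, 234], [158, 231], [164, 136], [224, 138]]
105 0.113 top [[525, 198], [537, 162], [616, 172], [604, 208]]
113 0.149 side [[222, 171], [161, 176], [153, 79], [214, 74]]
113 0.149 top [[514, 123], [519, 87], [601, 88], [596, 125]]
113 0.113 side [[225, 230], [165, 235], [157, 140], [216, 135]]
113 0.113 top [[527, 202], [533, 166], [613, 167], [608, 204]]
121 0.149 side [[229, 166], [169, 179], [146, 84], [206, 71]]
121 0.149 top [[517, 128], [515, 91], [598, 84], [599, 120]]
121 0.113 side [[231, 225], [173, 238], [151, 145], [209, 132]]
121 0.113 top [[530, 206], [529, 170], [610, 163], [612, 199]]
```

View pics/c3.png

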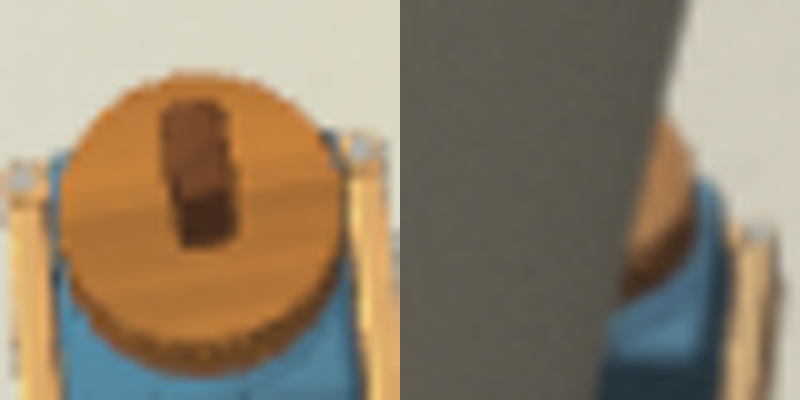

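Side crop: the tab's top face has corners near (160,112), (222,98), (238,180) and (175,198). Against the predicted rectangles that's a yaw of about 119°, which is jar yaw +6° and within tolerance. I'll probe both ends of the tab lightly to centre along it.

```bash
python3 - <<'E'
from h import *
np.set_printoptions(precision=4,suppress=True)
C=np.array([.484,.174]);a=np.radians(119);u=np.array([np.cos(a),np.sin(a)])
robot.move_l([.4585,-.2565,.22],v=.2)
robot.goto([*(C+.04*u),.22],[180,0,119])
robot.move_gripper(0,3)
res=[]
for sgn in(1,-1):
    robot.move_l([*(C+sgn*.04*u),.17],v=.2)
    robot.move_l([*(C+sgn*.04*u),.137],v=.1)
    h=robot.move_l([*(C+sgn*.008*u),.137],v=.025,f_stop=2)
    s=robot.sense();res.append((s['tcp_pos'][:2]-C)@u);print(h,res[-1],s['tcp_pos'],s['contact_force'])
    robot.move_l([*(C+sgn*.04*u),.137],v=.1)
    robot.move_l([*(C+sgn*.04*u),.17],v=.15)
print('mid',np.mean(res),s['time_s'],robot.sense()['time_s'])
E
```

```text
True 0.021889467564259742 [0.4731 0.193  0.1367] [-1.2373  2.9963  1.0534]
True -0.02107919471522997 [0.4943 0.1556 0.1369] [ 1.9036 -1.7729 -0.4948]
mid 0.00040513642451488543 27.1583 27.8667
```

```bash
python3 - <<'E'
from h import *
np.set_printoptions(precision=4,suppress=True)
robot.move_gripper(.05,3)
robot.move_l([.484,.174,.17],v=.15)
h=robot.move_l([.484,.174,.116],v=.06,f_stop=4)
s=robot.sense();u=Ro.from_euler('xyz',s['tool_rot'],degrees=True).as_matrix();f0=s['contact_force'];print(h,s['tcp_pos'],f0)
robot.move_gripper(.005,3);robot.sleep(.2)
s=robot.sense();print(s['time_s'],s['gripper_width'],s['grasp_force'],u.T@(s['contact_force']-f0),s['wrist_torque'],s['tcp_pos'])
print(robot.sense()['qpos'], ik([.484,.174,.12],[180,0,251]))
E
```

```text
False [0.4843 0.1742 0.1163] [ 0.6416  1.2384 -0.0256]
31.1333 0.014264623022495359 2.9983315989375114 [-1.5474 -1.9403 -0.7429] [-0.1119  0.0554  0.0307] [0.4839 0.174  0.116 ]
[-15.9334  21.8451  -8.1886 113.903    4.3131  44.703    2.3782] [  7.2284  25.4528 -36.58   113.137   20.2374  47.7668 120.4851]
```

```bash
cat > t.py <<'E'
from h import *
import sys
np.set_printoptions(precision=3,suppress=True)
Y0=119;z0=.116
def turn(a,b,st):
    for y in np.arange(a+st,b+.1,st):
        robot.move_l([.484,.174,z0+.0013*np.radians(y-Y0)],v=.05,rot=[180,0,y])
        s=robot.sense();print(y,round(s['time_s'],2),s['tcp_pos'],s['tool_rot'][2].round(1),s['contact_force'],s['wrist_torque'],round(s['gripper_width'],4))
E
python3 - <<'E'
from t import *
robot.move_gripper(.005,40);s=robot.sense();print(s['gripper_width'],s['contact_force'],s['wrist_torque'])
turn(119,139,10)
E
```

```text
0.013742750484961095 [-1.042 -0.492  0.436] [-0.175  0.063 -0.032]
129.0 31.68 [0.484 0.174 0.116] 128.8 [ 0.333 -0.39  -0.163] [-0.051 -0.075 -0.01 ] 0.0141
139.0 32.0 [0.484 0.174 0.116] 138.7 [0.468 0.174 0.912] [-0.008 -0.002  0.044] 0.0138
```

```bash
python3 - <<'E'
from t import *
turn(139,249,11)
save('side','s2')
im=cv2.imread('pics/s2.png');cv2.imwrite('pics/c4.png',cv2.resize(im[260:380,240:380],(700,600),interpolation=cv2.INTER_CUBIC))
E
```

```text
150.0 32.34 [0.484 0.174 0.117] 149.7 [-0.026  0.334  0.214] [ 0.004  0.039 -0.013] 0.0137
161.0 32.68 [0.484 0.174 0.117] 160.7 [-0.505  0.508  0.097] [ 0.02  -0.037  0.026] 0.0139
172.0 33.02 [0.484 0.174 0.117] 171.6 [ 0.35   0.435 -0.666] [ 0.065 -0.002 -0.004] 0.014
183.0 33.37 [0.484 0.174 0.117] -177.4 [-0.784  0.249 -1.213] [ 0.054 -0.009  0.003] 0.0136
194.0 33.71 [0.484 0.174 0.118] -166.4 [ 0.207  0.1   -1.145] [ 0.095  0.003 -0.038] 0.0139
205.0 34.05 [0.484 0.174 0.118] -155.4 [-0.395  0.104 -1.52 ] [0.125 0.025 0.026] 0.0133
216.0 34.39 [0.484 0.174 0.118] -144.4 [-0.334  0.712 -1.8  ] [0.182 0.06  0.037] 0.014
227.0 34.73 [0.484 0.174 0.118] -133.4 [ 0.189  0.075 -1.735] [ 0.101  0.089 -0.027] 0.0137
238.0 35.08 [0.484 0.174 0.119] -122.4 [-0.525 -0.062 -1.296] [0.049 0.123 0.01 ] 0.0138
249.0 35.42 [0.484 0.174 0.119] -111.4 [ 0.233  0.503 -1.379] [ 0.057  0.113 -0.013] 0.0138
```

View pics/c4.png

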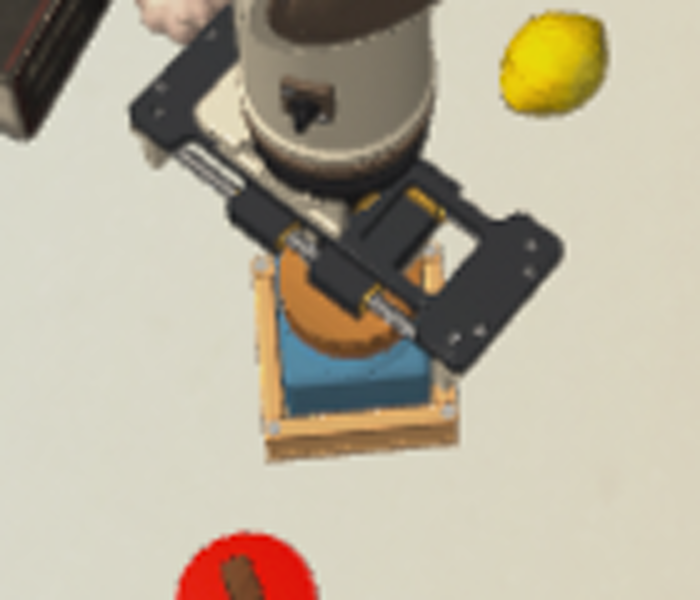

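The jar hasn't turned (it's still square in the holder) and the lid has turned about 130°, to 2.37 rad relative to the jar. I'll lift gently with a force guard.

```bash
python3 - <<'E'
from t import *
z=robot.sense()['tcp_pos'][2]
h=robot.move_l([.484,.174,z+.006],v=.015,f_stop=3.5)
s=robot.sense();print(h,s['tcp_pos'],s['contact_force'],s['time_s'])
if not h:
    h=robot.move_l([.484,.174,z+.041],v=.04,f_stop=4)
    s=robot.sense();print(h,s['tcp_pos'],s['contact_force'],s['tool_rot'],s['gripper_width'],s['time_s'])
save('side','s3')
im=cv2.imread('pics/s3.png');cv2.imwrite('pics/c5.png',cv2.resize(im[170:380,240:450],(600,600),interpolation=cv2.INTER_CUBIC))
E
```

```text
False [0.484 0.174 0.125] [ 0.379  0.339 -1.854] 36.0167
False [0.484 0.174 0.16 ] [-0.421  1.457 -1.096] [ 179.978   -0.019 -110.999] 0.01379227575725609 37.0417
```

View pics/c5.png

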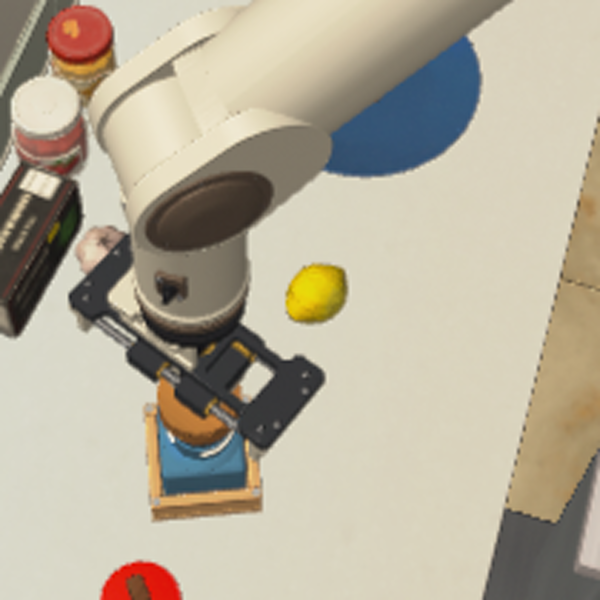

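The lid is level in the gripper above the jar, with the pale rim showing under it at about (200,445). The jar is seated and the load is 1.1 N, which is the lid alone. Handing in.

```bash
python3 -c "
from rig import robot
robot.sleep(.3);print(robot.sign_off())"
```

```text
the job is handed in; nothing more can be done
None
```

I handed the job in at about 37 s of the 72 s allowed: the reel is on the blue plate, and the lid is unscrewed and held level about 3 cm above the mouth of the jar, which is still seated in its holder; the sign-off returned no verdict.

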